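# Put the block-printing set away after art class

### The arm

A 6-joint arm with a two-finger parallel gripper is mounted at the origin on the work surface. World frame = base frame: x ahead of the robot, y to its left, z up, the work surface at z = 0. Lengths are in mm, angles in rad, forces in N, time in s.
With the tool pointing down it reaches from about 350 to 975 mm from the base axis. Payload 7.1 kg.
Tool frame: the origin (TCP) lies at the very end of the fingers, on their centre line; the grasp point (between the pads) lies manip.hold_point_z behind it (manip.hold_point_z is the distance from the TCP to the grasp point, in mm); z points along the fingers, y is the direction in which the jaws open and shut (so a half turn about z gives the same grasp; the last joint's range is limited). The gripper opens to 88 mm and grips with 3 to 60 N. Pads are 20 mm wide; open, the fingers measure 115 mm over their backs; the gripper's body (75 mm by 178 mm) begins 61 mm behind the grasp point.
Start: joints at [1.26, 0.423, 1.63, -0, 1.089, -0.019], TCP at [179.766, 598.572, 190.475] pointing down, gripper open.
Joint ranges: [-3, 3], [-0.9, 2.11], [0.09, 2.58], [-1.31, 4.45], [0.11, 2.69], [-2.54, 2.54]. Speed limits (rad/s): [2.39, 2.39, 3.01, 3.14, 3.14, 3.14].

### API

Orientations are given as a rotation vector (axis times angle).
In Python, from workcell import manip, hand, solve_ik, optics, order gives the robot as it stands. The module is installed in compiled form; this text tells all that it offers. Calls block until the motion is done:
- manip.move_ptp(position, orientation): joint-space move of the TCP to a pose.
- manip.move_straight(position, vel=150, rotation=None, guard=None): straight line of the TCP; rotation=None keeps the orientation; vel is the mean speed in mm/s. With guard (N) it stops when the force on the tool has changed by that much, and returns True; else False.
- manip.move_joints(angles): joint-space move.
- hand.gripper_open() and hand.grasp(): open the fingers fully, or close them until they stop; the grip force is fixed at half the most.
- manip.dwell(seconds).
- solve_ik(position, orientation): joint angles nearest the present ones, or None.
- manip.read_state(): the state.
- optics.snapshot(name): name is "scene" or "top" or "wrist"; returns a dict with "image" (384x512x3 uint8, red, green, blue), "intrinsics" (3x3 intrinsics, pixels), "rvec" (rotation vector, rad) and "tvec" (3), from world to camera coordinates, as OpenCV has them; the wrist camera has in their place "mount" (4x4, takes a point from camera to tool coordinates, whose origin is the TCP and whose axes are the flange's). Camera axes: x right, y down, z forward; pixel columns grow to the right and rows downward; lengths in mm; the calibration is good to about 2 mm. A picture is of the moment at which its call begins: read the wrist's pose just before it. There is no depth.
A pose or a line that the arm cannot do raises manip.MotionError and nothing moves.
- order.finish_job(): hands the job in, once; it reports no verdict.
The state is a dict: "time": time; "qpos": joint angles; "joint_vel": joint speeds; "tau": joint torques, N m; "ee_pos": TCP position; "tool_rot": TCP orientation; "force": force on the tool from outside, world axes, zero at the start; "moment": the same for the moment, N m; "finger_gap": finger opening in mm.
Only numpy, scipy, OpenCV 4.12 (cv2) and the standard library are available. Lean on these libraries where they do the work, as an engineer would, in place of code of your own. Each camera call takes 0.05 s, during which the arm holds its last target.

### The job

Tidy up the printing set: lay the green and the black L-shaped printing blocks flat in the wooden tray, each on the painted outline of its own colour so that the two interlock, and stand each ink jar upright in the saucer of its own colour.

Things in the scene. Friction and masses are not known exactly. Their poses are not given: they have to be found in the camera images.
- block_green_handle (a point): Loose L printing block: 16 mm thick plate, green on top, with a pale wood handle bar on it, 46 (x) by 18 (y) by 40 mm tall; 56 mm high, 120 g. Point: the handle's middle, 36 mm above the underside; z up. From it the plate's bar spans x -49 to 70, y -17.5 to 17.5 mm, its foot x -49 to -14, y 17.5 to 59.5 mm.
- block_black_handle (a point): Loose L printing block: 16 mm thick plate, black on top, with a pale wood handle bar on it, 46 (x) by 18 (y) by 40 mm tall; 56 mm high, 120 g. Point: the handle's middle, 36 mm above the underside; z up. From it the plate's bar spans x -49 to 70, y -17.5 to 17.5 mm, its foot x -49 to -14, y 17.5 to 59.5 mm.
- jar_red_center (a point): Loose closed ink jar, red body and red lid with a white paper band, upright, diameter 50 mm, 62 mm tall, 150 g. This point is its centre, 31 mm above its underside; z is up.
- jar_yellow_center (a point): Loose closed ink jar, yellow body and yellow lid with a white paper band, upright, diameter 50 mm, 62 mm tall, 150 g. This point is its centre, 31 mm above its underside; z is up.
- jar_blue_center (a point): Loose closed ink jar, blue body and blue lid with a white paper band, upright, diameter 50 mm, 62 mm tall, 150 g. This point is its centre, 31 mm above its underside; z is up.
- saucer_red: Fixed empty red drip saucer, round, outer diameter 86 mm at the rim, 9 mm high, floor 3 mm thick, inner diameter 74 mm at the floor. Origin at the centre of its underside, on the table; z up. The red jar belongs in it.
- saucer_yellow: Fixed empty yellow drip saucer, round, outer diameter 86 mm at the rim, 9 mm high, floor 3 mm thick, inner diameter 74 mm at the floor. Origin at the centre of its underside, on the table; z up. The yellow jar belongs in it.
- saucer_blue: Fixed empty blue drip saucer, round, outer diameter 86 mm at the rim, 9 mm high, floor 3 mm thick, inner diameter 74 mm at the floor. Origin at the centre of its underside, on the table; z up. The blue jar belongs in it.
- tray: Fixed wooden tray, inside 173 (x) by 89 mm (y), wall 5 mm thick, 12 mm high, floor 4 mm thick. Origin: centre of underside; z up. Two L outlines painted on the floor fill it: the green block goes with handle at x -31.5, y -21 mm, axes as the tray's; the black with handle at x 31.5, y 21 mm, turned half round (its x along the tray's -x). Then 6 mm is free to the walls, 7 mm between blocks.
Mind the look-alikes: they are no part of the job. There is more than one size of the saucer_blue; the one meant has the size given above.

How it is judged (in metres and radians):
At the end, for the whole second after the job is handed in: Each L block lies flat on the tray floor, within 14 mm of its own colour's outline along each tray axis and parallel within 0.2 rad; each jar stands upright on the floor of its own colour's saucer, within 14 mm of its centre; all is released and at rest (x of block_green_handle in the frame of tray between -0.0455 and -0.0175 m and y of block_green_handle in the frame of tray between -0.035 and -0.007 m and z of each of block_green_handle, block_black_handle in the frame of tray below 0.043 m and angle between each of block_green_handle, block_black_handle's own z axis and vertical below 0.06 rad and angle between the x axis of each of block_green_handle, block_black_handle and the x axis of tray, either way round below 0.2 rad and linear speed of each of block_green, block_black, jar_red, jar_yellow, jar_blue below 0.02 m/s and x of block_black_handle in the frame of tray between 0.0175 and 0.0455 m and y of block_black_handle in the frame of tray between 0.007 and 0.035 m and horizontal distance between jar_red_center and saucer_red below 0.014 m and z of jar_red_center in the frame of saucer_red between 0.03 and 0.037 m and angle between each of jar_red_center, jar_yellow_center, jar_blue_center's own z axis and vertical below 0.08 rad and horizontal distance between jar_yellow_center and saucer_yellow below 0.014 m and z of jar_yellow_center in the frame of saucer_yellow between 0.03 and 0.037 m and horizontal distance between jar_blue_center and saucer_blue below 0.014 m and z of jar_blue_center in the frame of saucer_blue between 0.03 and 0.037 m); the robot touches nothing.
It also fails if it takes over 128 s, if anything falls off the work surface, if the arm or the gripper's body presses on something with over 40 N, if the wrist force passes 120 N, or if a joint passes its speed limit or range.

## Working session

There is one attempt and no reset: what is moved stays moved. The work goes in short steps, each a Python script; the robot and the scene stay as the last script left them, time stands still between calls to the robot, and variables do not carry over. Pictures are saved under pics/ and viewed, and the job is handed in when it is done.

```bash
mkdir -p pics; python3 - <<'E'
from workcell import manip,hand,optics
import cv2,numpy as np
print(manip.read_state(), manip.hold_point_z)
for n in("scene","top","wrist"):
    s=optics.snapshot(n); cv2.imwrite(f"pics/{n}0.png",cv2.resize(s["image"][:,:,::-1],(800,600),interpolation=cv2.INTER_CUBIC))
    np.savez(f"pics/{n}0.npz",**s); print({k:v for k,v in s.items() if k!="image"})
E
```

```text
{'time': 0.0, 'qpos': array([ 1.26001243e+00,  4.23838932e-01,  1.63071142e+00,  1.38085182e-05,
        1.08858947e+00, -1.89960984e-02]), 'joint_vel': array([ 0.00073006, -0.00082274,  0.00126504, -0.00207568,  0.00020209,
       -0.001032  ]), 'tau': array([ 3.31719231e-03, -5.44613135e+01, -2.73676139e+01,  6.44721254e-02,
        2.25929398e-02, -1.43694238e-04]), 'ee_pos': array([179.57032476, 598.00196121, 189.69451434]), 'tool_rot': array([-4.56686137e-01, -3.10795191e+00,  2.39395971e-03]), 'force': array([-0.71340203,  1.30824677,  0.56073593]), 'moment': array([-0.01209424,  0.01076929,  0.00178908]), 'finger_gap': 87.71720460689971} 18.700000000000003
{'intrinsics': array([[410.1399719 ,   0.        , 252.71755239],
       [  0.        , 410.1399719 , 194.7826328 ],
       [  0.        ,   0.        ,   1.        ]]), 'rvec': array([ 1.21026215,  2.3790635 , -0.93157853]), 'tvec': array([ 318.0795048 , -268.62194587, 1532.37199287])}
{'intrinsics': array([[476.01144569,   0.        , 243.70517809],
       [  0.        , 476.01144569, 201.61693791],
       [  0.        ,   0.        ,   1.        ]]), 'rvec': array([ 2.22704824, -2.17039353,  0.05160214]), 'tvec': array([ -23.93998953,  503.56937625, 1260.11081981])}
{'intrinsics': array([[277.6255603 ,   0.        , 251.90171432],
       [  0.        , 277.6255603 , 191.58035498],
       [  0.        ,   0.        ,   1.        ]]), 'mount': array([[-1.15517560e-04, -9.68148831e-01, -2.50375374e-01,
         6.89735467e+01],
       [ 9.99999313e-01,  1.80261336e-04, -1.15840978e-03,
         4.20560544e-01],
       [ 1.16664607e-03, -2.50375336e-01,  9.68148145e-01,
        -1.95070451e+02],
       [ 0.00000000e+00,  0.00000000e+00,  0.00000000e+00,
         1.00000000e+00]])}
```

View pics/scene0.png

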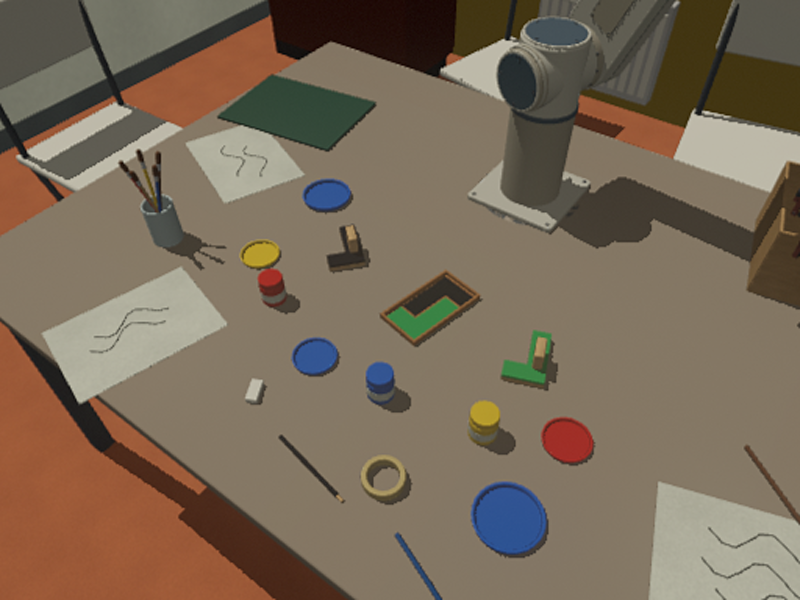

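View pics/top0.png

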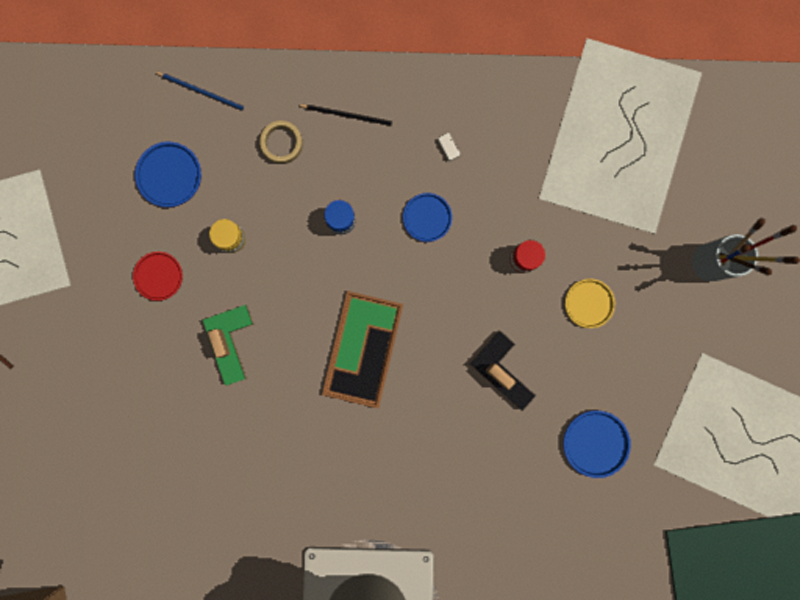

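The top view shows:
- **Saucers:** the 86 mm blue one is at (427,217); the blue ones at (168,174) and (596,443) are too large. Red is at (157,276) and yellow at (589,303).
- **Jars:** yellow (225,235), blue (340,215), red (530,255).
- **Blocks and tray:** green block near (225,345), black block near (500,370), tray near (362,348).

Next I'll measure these from the image.

```bash
cat > h.py <<'E'
import numpy as np,cv2
from scipy.spatial.transform import Rotation as R
from scipy.optimize import least_squares
def cam(s,ee=None,rot=None):
    K=s["intrinsics"]
    if "rvec" in s: return K,cv2.Rodrigues(s["rvec"])[0],np.array(s["tvec"]).reshape(3)
    T=np.eye(4);T[:3,:3]=R.from_rotvec(rot).as_matrix();T[:3,3]=ee
    M=np.linalg.inv(T@s["mount"]);return K,M[:3,:3],M[:3,3]
def proj(c,P):
    K,Rm,t=c;q=(K@(Rm@np.atleast_2d(P).T+t[:,None])).T;return q[:,:2]/q[:,2:]
def unproj(c,uv,z):
    K,Rm,t=c;uv=np.atleast_2d(uv);d=(np.linalg.inv(K)@np.c_[uv,np.ones(len(uv))].T);d=Rm.T@d;o=-Rm.T@t
    return (o[:,None]+d*((z-o[2])/d[2])).T
E
python3 - <<'E'
from h import *
s=np.load("pics/top0.npz");c=cam(s);im=s["image"];hsv=cv2.cvtColor(im,cv2.COLOR_RGB2HSV)
def blob(lo,hi,name):
    m=cv2.inRange(hsv,lo,hi);n,l,st,ce=cv2.connectedComponentsWithStats(m)
    for i in range(1,n):
        if st[i,4]>60: print(name,ce[i].round(1),st[i].tolist(),"z62",unproj(c,ce[i],62)[0,:2].round(1),"z9",unproj(c,ce[i],9)[0,:2].round(1))
blob((100,130,60),(125,255,255),"blue");blob((20,150,90),(30,255,255),"yel")
blob((0,190,90),(6,255,255),"red");blob((50,120,50),(75,255,255),"green")
x=im[170:280,110:350];cv2.imwrite("pics/cropA.png",cv2.resize(x[:,:,::-1],(800,367),interpolation=cv2.INTER_NEAREST))
E
```

```text
blue [129.2  58.3] [105, 48, 50, 22, 96] z62 [867.  296.3] z9 [885.3 309.6]
blue [107.  111.3] [86, 91, 43, 42, 1369] z62 [726.4 348.6] z9 [738.6 364.2]
blue [273.  138.7] [258, 124, 31, 31, 757] z62 [666.1 -82.3] z9 [675.7 -85.4]
blue [216.8 137.6] [208, 128, 19, 20, 285] z62 [665.3  62.6] z9 [674.8  65.8]
blue [381.  283.7] [361, 263, 42, 43, 1395] z62 [ 301.4 -365.8] z9 [ 295.2 -381.3]
yel [143.9 149.7] [134, 140, 21, 20, 316] z62 [628.9 249.6] z9 [636.9 260.9]
yel [376.7 193.9] [362, 179, 31, 31, 766] z62 [ 530.4 -352. ] z9 [ 534.1 -366.8]
red [338.6 162.7] [330, 154, 18, 18, 242] z62 [ 608.4 -252.7] z9 [ 615.4 -263.3]
red [100.3 176.5] [85, 162, 31, 30, 730] z62 [556.8 359.2] z9 [561.6 375.2]
green [230.8 210.7] [215, 191, 38, 46, 775] z62 [477.6  21.6] z9 [478.9  23. ]
green [146.6 217.8] [130, 196, 31, 50, 586] z62 [453.9 236.6] z9 [454.2 247.4]
```

View pics/cropA.png

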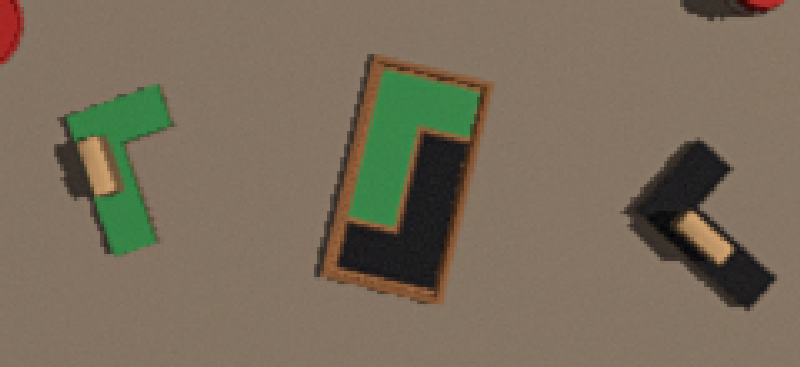

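The crop confirms the block and tray orientations. In the tray, the green outline is at the upper left in the image. I'll take close wrist-camera views next.

```bash
cat >> h.py <<'E'
def down(psi): # tool x along world angle psi, z down
    return (R.from_euler('z',psi)*R.from_euler('x',np.pi)).as_rotvec()
E
python3 - <<'E'
from h import *
from workcell import manip,optics
for i,(x,y) in enumerate([(530,260),(560,0),(530,-240)]):
    psi=np.arctan2(y,x)+np.pi/2
    manip.move_ptp([x,y,180],down(psi)); manip.dwell(.3)
    st=manip.read_state();s=optics.snapshot("wrist")
    np.savez(f"pics/w{i}.npz",ee=st["ee_pos"],rot=st["tool_rot"],**s)
    cv2.imwrite(f"pics/w{i}.png",cv2.resize(s["image"][:,:,::-1],(800,600),interpolation=cv2.INTER_CUBIC))
    print(st["time"],st["ee_pos"])
E
```

```text
2.225 [529.73405024 260.53041806 179.99571192]
3.6 [560.05307484   0.96119477 179.9670198 ]
4.9083 [ 530.37090779 -238.98733372  180.03764214]
```

View pics/w0.png

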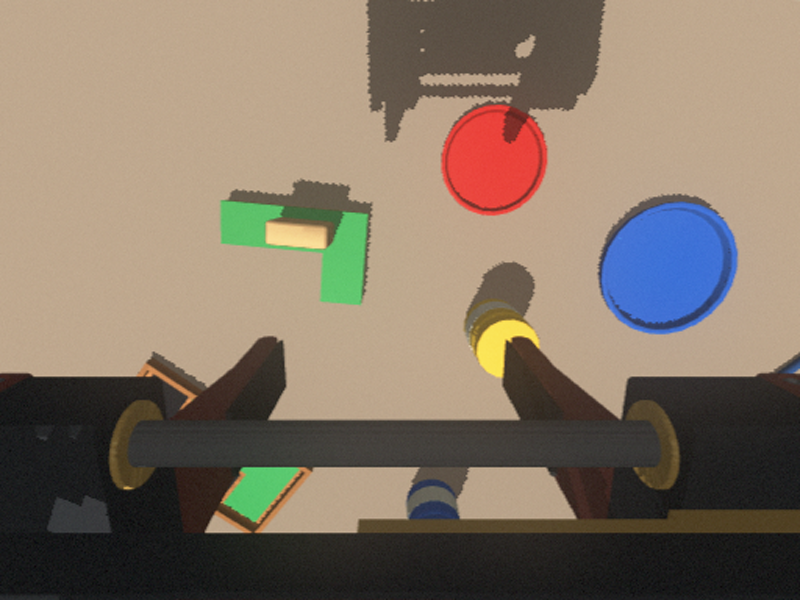

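View pics/w1.png

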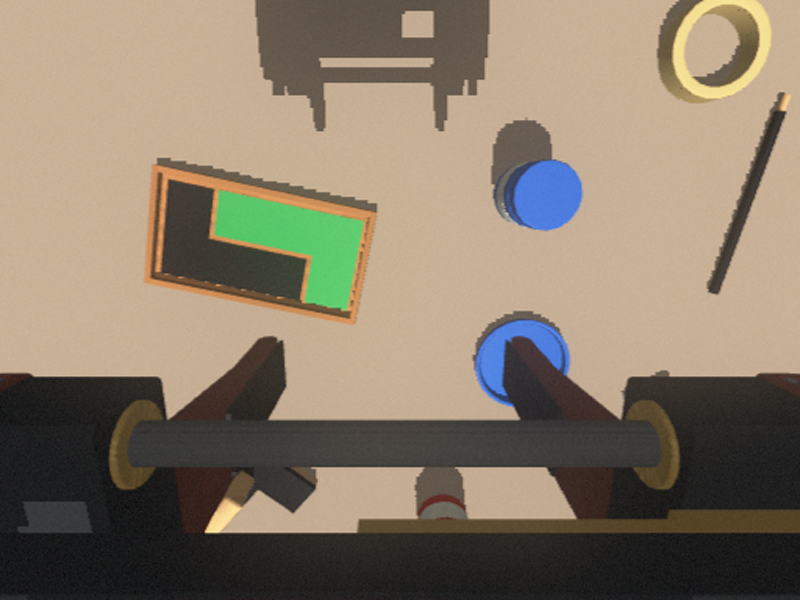

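View pics/w2.png

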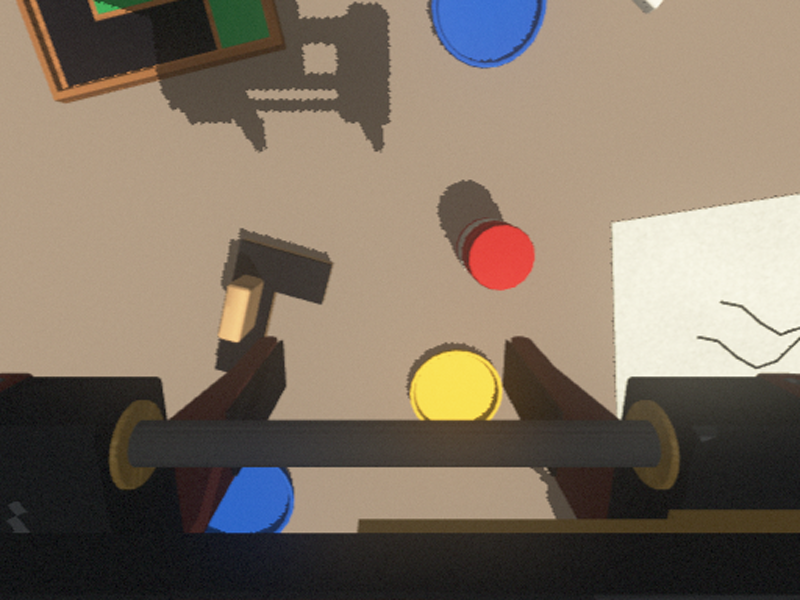

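The wrist views show:
- **w0:** green block with corners near (368,213), (222,201) and (362,303), plus the red saucer and the yellow jar.
- **w1:** tray corners at (153,165), (376,210), (355,323) and (147,282), plus the blue jar and saucer.
- **w2:** black block near (270,290), red jar and yellow saucer.

I'll fit poses from these, and enlarge the black block first.

```bash
python3 - <<'E'
from h import *
s=np.load("pics/w2.npz");im=s["image"]
x=np.clip(im[140:245,125:225].astype(float)*2.2,0,255).astype(np.uint8)
cv2.imwrite("pics/cB.png",cv2.resize(x[:,:,::-1],(600,600*105//100),interpolation=cv2.INTER_NEAREST)[:600])
s=np.load("pics/top0.npz");im=s["image"]
x=np.clip(im[205:270,290:350].astype(float)*2.2,0,255).astype(np.uint8)
cv2.imwrite("pics/cBt.png",cv2.resize(x[:,:,::-1],None,fx=9,fy=9,interpolation=cv2.INTER_NEAREST))
E
```

```text
(no output)
```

View pics/cB.png

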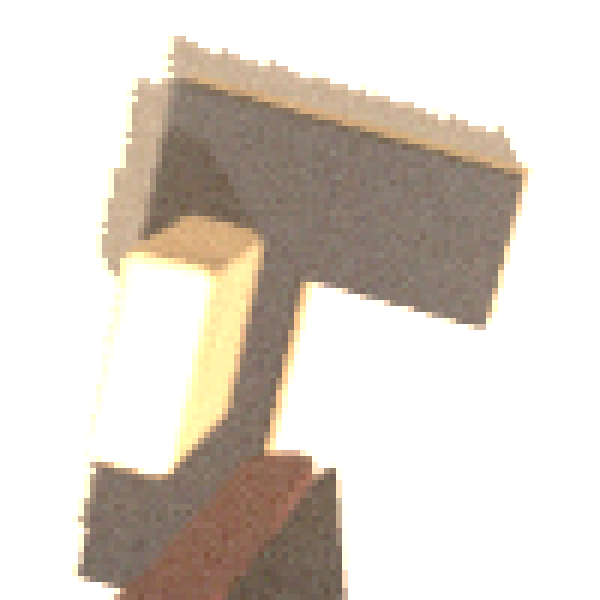

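View pics/cBt.png

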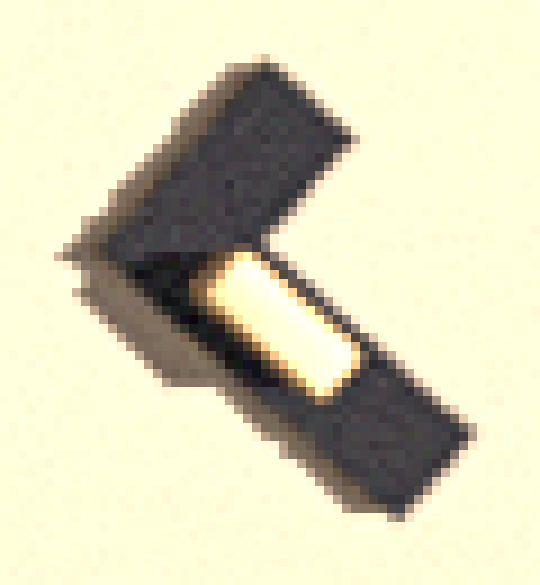

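```bash
cat > fit.py <<'E'
from h import *
def L(f): return np.load(f"pics/{f}.npz")
def wc(f): s=L(f); return cam(s,s["ee"],s["rot"])
def f8(a): return (np.array(a,float)+.5)*.64-.5
def fitpose(c,obj,px,x0):
    obj=np.array(obj,float)
    def w(p):
        cs,sn=np.cos(p[2]),np.sin(p[2]);return np.c_[obj[:,0]*cs-obj[:,1]*sn+p[0],obj[:,0]*sn+obj[:,1]*cs+p[1],obj[:,2]]
    r=least_squares(lambda p:(proj(c,w(p))-px).ravel(),x0,x_scale=[1,1,.01]);return r.x,np.linalg.norm(r.fun.reshape(-1,2),axis=1).round(1)
def fitcirc(c,mask_pts,r,z,x0):
    # contour pixels unprojected at height z, robust circle fixed r
    P=unproj(c,mask_pts,z)[:,:2]
    q=least_squares(lambda p:np.hypot(*(P-p).T)-r,x0,loss='soft_l1');return q.x,np.abs(q.fun).mean()
E
python3 - <<'E'
from fit import *
np.set_printoptions(precision=3,suppress=True)
T=cam(L("top0"))
H=[(-23,-9,56),(-23,9,56),(23,9,56),(23,-9,56)]
# black
o=[(-49,-17.5,16),(-49,59.5,16),(-14,59.5,16),(-14,17.5,16),(70,-17.5,16)]
px=np.array([(178,80),(522,172),(485,327),(303,287),(80,575)])/6+[125,140]-.5
hp=np.array([(125,265),(213,265),(168,473),(92,462)])/6+[125,140]-.5
print("black w",fitpose(wc("w2"),o+H,np.r_[px,hp],[450,-200,-2.2]))
o=[(-49,-17.5,16),(-49,59.5,16),(-14,59.5,16),(-14,17.5,16),(70,17.5,16),(70,-17.5,16)]
px=np.array([(110,250),(265,65),(352,138),(262,240),(470,435),(400,515)])/9+[290,205]-.5
print("black t",fitpose(T,o,px,[450,-200,-2.2]))
# green
o=[(-49,-17.5,16),(70,-17.5,16),(70,17.5,16),(-14,59.5,16),(-49,59.5,16)]
px=f8([(369,213),(221,200),(221,243),(321,301),(361,303)])
print("green w",fitpose(wc("w0"),o,px,[450,240,-2.8]))
o=[(-49,-17.5,16),(-49,59.5,16),(-14,59.5,16),(-14,17.5,16),(70,17.5,16),(70,-17.5,16)]
k=240/800
px=np.array([(65,118),(160,85),(173,124),(124,143),(158,241),(117,256)])*k+[110,170]-.5
print("green t",fitpose(T,o,px,[450,240,-2.8]))
# tray
o=[(-91.5,-49.5,12),(91.5,-49.5,12),(91.5,49.5,12),(-91.5,49.5,12)]
px=f8([(376,210),(153,165),(146,282),(355,323)])
print("tray w",fitpose(wc("w1"),o,px,[480,20,3]))
o2=[(-80.5,-38.5,4),(38.5,-38.5,4),(38.5,-3.5,4),(-45.5,-3.5,4)]
px2=f8([(368,219),(216,191),(213,238),(311,256)])
print("tray w outl",fitpose(wc("w1"),o2,px2,[480,20,3]))
px=np.array([(372,54),(318,275),(440,303),(493,83)])*k+[110,170]-.5
o=[o[0],o[1],o[2],o[3]]
print("tray t",fitpose(T,o,px,[480,20,3]))
# circles
def circ(f,c,lo,hi,approx,rr,z,r,name):
    im=L(f)["image"];hsv=cv2.cvtColor(im,cv2.COLOR_RGB2HSV);m=cv2.inRange(hsv,lo,hi)
    n,l,st,ce=cv2.connectedComponentsWithStats(m);u=np.array(approx)
    i=1+np.argmin(np.hypot(*(ce[1:]-u).T));mm=(l==i).astype(np.uint8)
    ct=max(cv2.findContours(mm,cv2.RETR_EXTERNAL,cv2.CHAIN_APPROX_NONE)[0],key=len)[:,0,:].astype(float)
    P=unproj(c,ct,z)[:,:2]
    q=least_squares(lambda p:np.hypot(*(P-p[:2]).T)-p[2],list(P.mean(0))+[r],loss='soft_l1',f_scale=1.)
    print(name,f,q.x,np.abs(np.hypot(*(P-q.x[:2]).T)-q.x[2]).mean())
B=((98,120,50),(125,255,255));Y=((18,130,70),(32,255,255));Rd=((0,170,70),(7,255,255))
V=lambda a:f8([a])[0]
for nm,col,w,pw,pt,z,r in [("sauc_red",Rd,"w0",(495,160),(157,276),9,43),("jar_yel",Y,"w0",(507,348),(225,235),62,25),
 ("jar_blue",B,"w1",(545,195),(340,215),62,25),("sauc_blue",B,"w1",(522,360),(427,217),9,43),("jar_red",Rd,"w2",(502,256),(530,255),62,25),("sauc_yel",Y,"w2",(455,385),(589,303),9,43)]:
    circ(w,wc(w),*col,V(pw),0,z,r,nm);circ("top0",T,*col,V(pt),0,z,r,nm)
E
```

```text
black w (array([ 406.705, -211.754,   -2.263]), array([0.8, 0.9, 0.4, 1.5, 0.7, 2.9, 1.1, 1.9, 1.2]))
black t (array([ 407.285, -211.472,   -2.273]), array([1.6, 0.9, 0.6, 0.3, 0.8, 0.8]))
green w (array([449.418, 260.615,  -2.772]), array([0.6, 0.2, 0.4, 0.4, 0.7]))
green t (array([449.182, 257.857,  -2.766]), array([0.8, 0.7, 0.2, 0.2, 0.3, 0.3]))
tray w (array([445.629,  20.503,   2.944]), array([0.5, 0.7, 0.6, 0.4]))
tray w outl (array([444.403,  19.041,   2.956]), array([5.1, 2.6, 2.4, 2.1]))
tray t (array([446.082,  20.767,   2.932]), array([0.4, 0.2, 0.6, 0.4]))
sauc_red w0 [561.84  375.855  41.456] 0.34034203184552647
sauc_red top0 [562.199 374.948  40.552] 0.7271425946851653
jar_yel w0 [620.65  257.442  23.14 ] 4.225663711202312
jar_yel top0 [628.987 249.569  25.277] 1.0020779862901759
jar_blue w1 [665.89   63.843  23.585] 0.7899169335165517
jar_blue top0 [665.059  62.611  23.904] 0.822335655078603
sauc_blue w1 [675.283 -85.191  40.423] 6.399041363460889
sauc_blue top0 [675.664 -85.334  40.904] 0.590331408113397
jar_red w2 [ 608.04  -253.455   23.19 ] 0.3011072758030516
jar_red top0 [ 608.099 -253.226   22.821] 0.6334531675949997
sauc_yel w2 [ 534.874 -364.794   40.421] 2.406197807791313
sauc_yel top0 [ 534.474 -367.556   41.899] 0.7371940778748787
```

The wrist and top fits agree to within 1–3 mm, apart from the yellow jar in w0, where a finger hides part of the lid, so I'll use the top view for that one. Green block first.

```bash
cat > act.py <<'E'
from h import *
from workcell import manip,hand,optics
def go(x,y,z,psi): manip.move_ptp([x,y,z],down(psi))
def pick(x,y,z,psi,up=130):
    go(x,y,up,psi); manip.dwell(.15)
    g=manip.move_straight([x,y,z],vel=120,guard=25); manip.dwell(.2)
    hand.grasp(); s=manip.read_state(); print("pick",g,s["ee_pos"].round(1),"gap",round(s["finger_gap"],1))
    manip.move_straight([x,y,up],vel=200); print("lift gap",round(manip.read_state()["finger_gap"],1))
def place(x,y,z,psi,up=130):
    go(x,y,up,psi); manip.dwell(.3)
    manip.move_straight([x,y,z+12],vel=150); manip.dwell(.15)
    g=manip.move_straight([x,y,z],vel=40,guard=12); manip.dwell(.2)
    s=manip.read_state(); print("place",g,s["ee_pos"].round(1),s["force"].round(1))
    hand.gripper_open(); manip.dwell(.1)
    manip.move_straight([x,y,up],vel=200); print("t",manip.read_state()["time"])
def shot(name,n):
    st=manip.read_state();s=optics.snapshot(n)
    np.savez(f"pics/{name}.npz",ee=st["ee_pos"],rot=st["tool_rot"],**s)
    cv2.imwrite(f"pics/{name}.png",cv2.resize(s["image"][:,:,::-1],(800,600),interpolation=cv2.INTER_CUBIC))
TR=np.array([445.9,20.6,2.939])
def tray(x,y):
    c,s=np.cos(TR[2]),np.sin(TR[2]);return TR[0]+c*x-s*y,TR[1]+s*x+c*y
E
python3 - <<'E'
from act import *
pick(449.3,259.2,22,-2.77+np.pi)
x,y=tray(-31.5,-21); print(x,y)
place(x,y,26.5,TR[2]-np.pi)
go(560,0,180,np.pi/2); manip.dwell(.2); shot("g1","wrist"); shot("g1t","top")
E
```

```text
pick False [449.3 259.2  22. ] gap 16.9
lift gap 17.1
480.9811707183579 34.83240882737093
place False [480.9  34.8  26.5] [ 0.6  0.2 -1.7]
t 14.6917
```

View pics/g1.png

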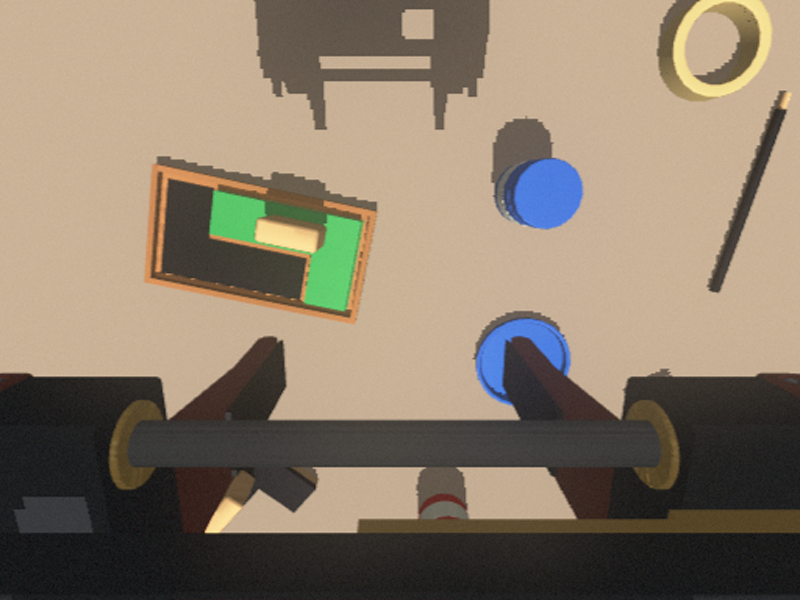

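The green block sits in its outline, with plate corners near (213,190), (363,220) and (347,311). Next: a pose check on it, then the black block.

```bash
python3 - <<'E'
from fit import *
print("yel jar",unproj(wc("w0"),f8([(507,348)]),62))
o=[(-49,-17.5,20),(70,-17.5,20),(-14,59.5,20),(-49,59.5,20)]
p,r=fitpose(wc("g1"),o,f8([(363,220),(213,190),(304,303),(347,311)]),[480,35,2.94]);print(p,r)
from act import *
pick(407,-211.6,22,-2.268+np.pi)
x,y=tray(31.5,21)
place(x,y,26.5,TR[2]+2*np.pi-2*np.pi)
go(560,0,180,np.pi/2); manip.dwell(.2); shot("b1","wrist")
E
```

```text
yel jar [[629.41023783 253.16277424  62.        ]]
[481.5456217   35.10527382   2.94390315] [0.8 0.9 0.7 0.9]
pick False [ 407.  -211.6   22. ] gap 17.0
lift gap 16.7
place False [410.7   6.4  26.5] [-1.   0.7 -0.9]
t 26.025
```

View pics/b1.png

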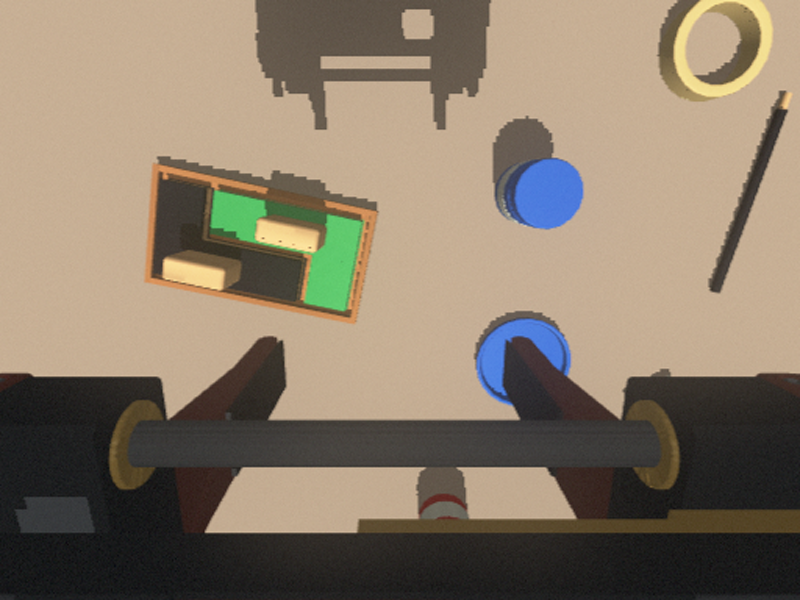

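Both blocks interlock. The green fit is within 1 mm of its target, and the black handle is near (202,270). Next the jars.

```bash
python3 - <<'E'
from act import *
for jx,jy,sx,sy in [(665.4,63.2,675.5,-85.3),(608.1,-253.3,562,375.3),(628.8,251.5,534.6,-366.5)]:
    pick(jx,jy,20,np.arctan2(jy,jx)+np.pi/2,150)
    place(sx,sy,23.5,np.arctan2(sy,sx)+np.pi/2,150)
for i,(x,y) in enumerate([(530,260),(560,0),(530,-240)]):
    go(x,y,180,np.arctan2(y,x)+np.pi/2); manip.dwell(.3); shot(f"e{i}","wrist")
manip.move_joints([1.26,.423,1.63,0,1.089,-.019]); shot("etop","top"); shot("esc","scene")
E
```

```text
pick False [665.9  63.2  20.2] gap 48.4
lift gap 48.0
place False [675.3 -85.3  23.3] [ 0.4 -0.  -0.8]
t 35.4917
pick False [ 608.4 -253.4   20.1] gap 48.5
lift gap 48.4
place False [561.8 375.2  23.3] [ 0.3 -0.7 -1.2]
t 45.25
pick False [629.3 251.7  20.2] gap 48.1
lift gap 48.3
place False [ 534.4 -366.4   23.2] [-0.5  0.7 -1.5]
t 54.8583
```

View pics/etop.png

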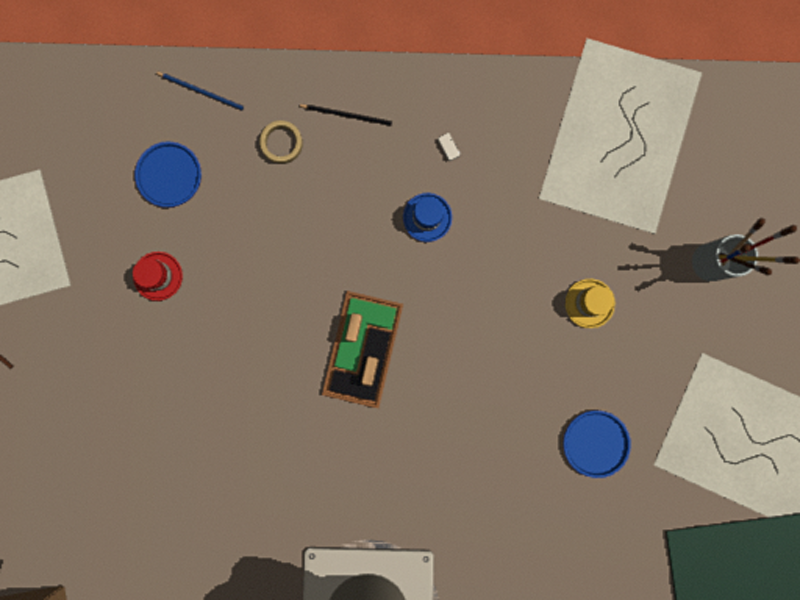

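View pics/esc.png

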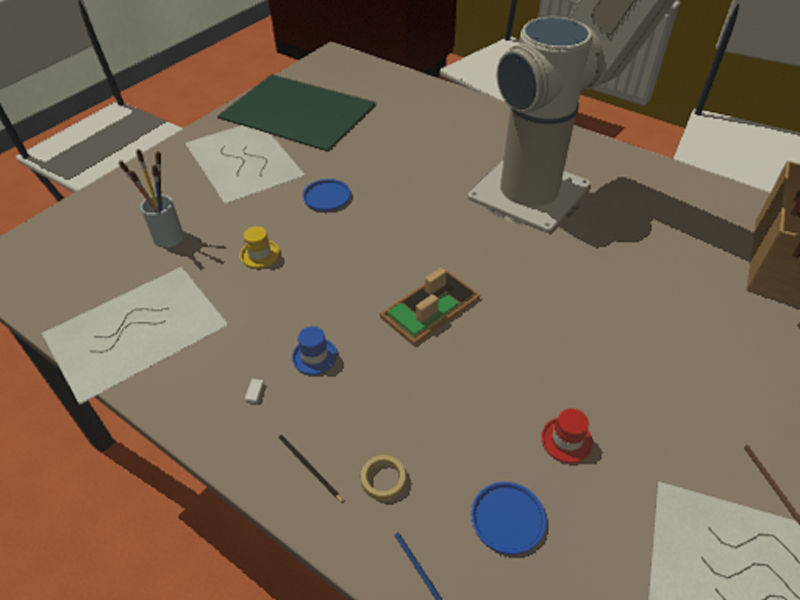

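```bash
python3 - <<'E'
import cv2,numpy as np
s=np.load("pics/etop.npz")["image"]
x=np.clip(s[175:270,195:270].astype(float)*2,0,255).astype(np.uint8)
cv2.imwrite("pics/etray.png",cv2.resize(x[:,:,::-1],None,fx=6,fy=6,interpolation=cv2.INTER_NEAREST))
E
```

```text
(no output)
```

All three jars stand upright in their own saucers: blue (428,213), red (150,274), yellow (597,300). Both blocks are in the tray. Before handing in I'll run numeric checks, mainly on the black block and the jar centring.

```bash
python3 - <<'E'
from fit import *
T=cam(L("etop"))
tr=np.array([445.9,20.6]);a=2.939
# predicted jar lids and handle tops in the top picture (800 px)
for n,x,y,z in [("blue",675.5,-85.3,65),("red",562,375.3,65),("yel",534.6,-366.5,65),("hG",*(481,34.8),60),("hB",*(410.8,6.4),60)]:
    print(n,((proj(T,[(x,y,z)])[0]+.5)/.64-.5).round(0))
im=L("etop")["image"];hsv=cv2.cvtColor(im,cv2.COLOR_RGB2HSV)
m=cv2.inRange(hsv,(8,60,130),(20,170,255));n,l,st,ce=cv2.connectedComponentsWithStats(m)
Rz=np.array([[np.cos(a),np.sin(a)],[-np.sin(a),np.cos(a)]])
for i in range(1,n):
    if st[i,4]>30 and 200<ce[i][0]<265 and 180<ce[i][1]<265:
        w=unproj(T,ce[i],60)[0,:2];print("handle",w.round(1),"in tray",(Rz@(w-tr)).round(1),st[i,4])
E
```

```text
blue [429. 211.]
red [147. 272.]
yel [598. 301.]
hG [353. 327.]
hB [369. 370.]
handle [481.5  33.6] in tray [-32.2 -19.9] 109
handle [410.9   5.5] in tray [31.2 21.8] 109
```

View pics/etray.png

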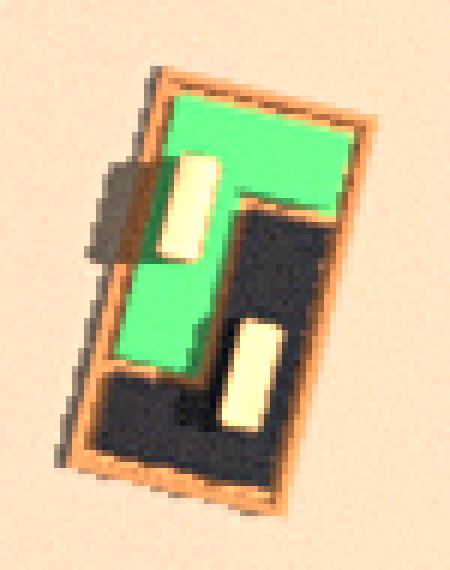

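View pics/e2.png

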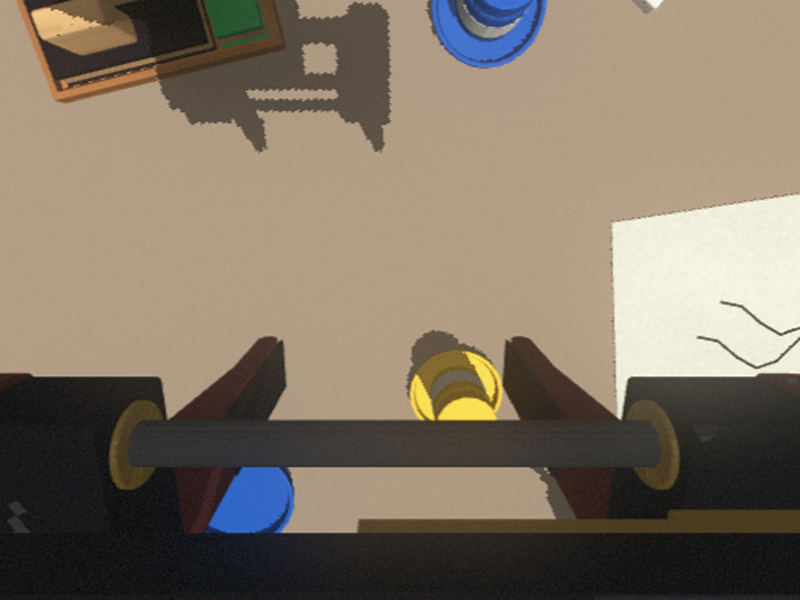

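Both handles are within about 1 mm of target, the blocks are flat and parallel, and the jars are centred to within about 5 mm. Handing in.

```bash
python3 - <<'E'
from workcell import order,manip
print(manip.read_state()["time"]); order.finish_job()
E
```

```text
63.4083
the job is handed in; nothing more can be done
```

I put both L blocks on their painted outlines in the tray, interlocking. Each ink jar stands in the saucer of its own colour; for blue I used the 86 mm saucer, not the two larger ones. I handed the job in at 63.4 s with the gripper empty and the arm clear.

These are the last checks, from the final top picture:

| Object | Measured | Target or limit |
|---|---|---|
| Green handle in tray | (-32.2, -19.9) mm | (-31.5, -21) mm |
| Black handle in tray | (31.2, 21.8) mm | (31.5, 21) mm |
| Jar lids | about 2 to 5 mm from expected spot | within 14 mm |

- **Blocks:** both look flat and parallel to the tray. I fitted the green block's angle after placing it (0.005 rad off), but judged the black block's angle only by eye.
- **Jars:** all three look upright. I read their lid positions by eye, so those distances are rough.
- **Disagreements:** no placing check failed. Two earlier wrist-camera fits were off: a finger hid part of the yellow jar's lid, and I placed the painted outline's edges wrongly. I used the top view for the jar, checked against a hand-read wrist point (about 4 mm apart), and the tray's rim for the tray. The green block's position also differed by about 3 mm between cameras, so I used the average.

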